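# Flip the blue batch's flag to green

## Robot

A 6-joint arm with a two-finger parallel gripper is mounted at the origin on a cart in front of the work surface, level with it; the furniture and walls round the work are solid. World frame = base frame: x ahead of the robot, y to its left, z up, the work surface at z = 0. Lengths are in m, angles in rad, forces in N, time in s.
With the tool pointing down it reaches from about 0.35 to 1 m from the base axis. Payload 7.1 kg.
Tool frame: the origin (TCP) lies midway between the tips of the shut fingers; the grasp point (between the pads) lies 19 mm behind it; z points along the fingers, y is the line along which they close (so a half turn about z gives the same grasp; the last joint's range is limited). The gripper opens to 85 mm and grips with 20 to 120 N. Pads are 22 mm wide; open, the fingers measure 114 mm over their backs; the gripper's body (76 mm by 85 mm) begins 54 mm behind the grasp point. The pads swing forward as they close: fully open they stand 13 mm farther back than shut.
Start: joints at [-1.19, 0.423, 1.63, -0, 1.089, -0.019], TCP at [0.243, -0.576, 0.231] pointing down, gripper open.
Joint ranges: [-3, 3], [-0.9, 2.11], [0.09, 2.58], [-1.31, 4.45], [0.11, 2.69], [-2.54, 2.54]. Speed limits (rad/s): [2.39, 2.39, 3.01, 3.14, 3.14, 3.14].

## Interface

Orientations are given as a unit quaternion [w, x, y, z].
In Python, from rig import env gives the robot as it stands.
- The arm moves only by the tool apply_moves, never from a script. Its argument "moves" is a list of rows, each a list of 6 numbers: the shift along the tool's x, y, z in m, then the turn, a rotation vector about the tool's x, y, z in rad. In form: [[dx, dy, dz, ax, ay, az], ...]. A call has 1 to 8 rows; each row shifts and turns the commanded pose from where the row before left it, along the tool's axes as they then stand; what a row does not reach is not made up. A row lasts 1/12 s, in which the tool goes at most 41.7 mm and 7.16 degrees, less where a joint would pass 70% of its speed; a pose out of reach is approached as far as the arm can. A call with a gripper value outside its range is refused whole. "fingers" is the opening, from 0 (shut) to 1 (fully open), set as the call begins (left out, the last holds). The fingers move at their own pace and stop on an object; "force" is the grip in N (left out, the last holds). Time passes only in rows, so rows that do not move let the fingers close. It gives the time, the measured TCP pose, the force, the opening and the grip force at its end, in the units of the state.
- env.get_obs(): the state, without advancing time (a new reading comes with each control period).
- env.camera(name): name is "scene" or "top" or "wrist"; returns a dict with "image" (400x640x3 uint8, red, green, blue), "camera_matrix" (3x3 intrinsics, pixels), "T" (4x4, takes a point from camera to world coordinates); the wrist camera has in their place "hand_eye" (4x4, takes a point from camera to tool coordinates, whose origin is the TCP and whose axes are the flange's). Camera axes: x right, y down, z forward; pixel columns grow to the right and rows downward; lengths in m; the calibration is good to about 2 mm. A picture is of the moment at which its call begins: read the wrist's pose just before it. There is no depth.
- env.hand_in(): hands the job in; it is judged then, once.
Trained networks look in the newest picture that a camera, given by its name, has taken for a name from the list of things; names that differ only in an ending like _2 or _b are one class to them, and where a whole thing is asked for, a point or a joint stands for the part that bears it (a point fixed in the world has none). Each returns a list of dicts, best first, with "confidence" (0 to 1); they miss things now and then, are a little off and sometimes report something else, mostly with a low value. They report only what shows in the picture. A call takes as long as a camera call. They do not tell look-alikes from the thing itself.
- env.find_in(camera, query): "uv" ([column, row] in pixels, amid what is visible of it).
- env.outline_of(camera, query): "mask" (400x640 bool, what is visible of it) and "uv" ([column, row] in pixels, amid what is visible of it).
- env.landmark_of(camera, query): "uv" ([column, row] in pixels: a listed point, or the origin of a listed thing).
The state is a dict: "time_s": time; "joint_positions": joint angles; "dq": joint speeds; "effort": joint torques, N m; "tcp_pos": TCP position; "tcp_rot": TCP orientation; "contact_force": force on the tool from outside, world axes, zero at the start; "moment": the same for the moment, N m; "finger_gap": opening from 0.0 (shut) to 1.0 (fully open); "gripper_force": force on a finger pad.
Only numpy, scipy, OpenCV 4.12 (cv2) and the standard library are available. Lean on these libraries where they do the work, as an engineer would, in place of code of your own. Each camera call takes 0.05 s, during which the arm holds its last target. There are 200 camera calls.

## Task

The grafts of the blue batch are finished: using only your fingertips, press down the black thumb tail of the blue batch marker to raise its paddle, push the paddle over its hinge and press it down gently until it lies flat on the far side with its green face up. Do not grip the paddle, or lift or shove the marker, and leave the yellow marker, its paddle, the twigs, the cup and the tin as they are.

Things in the scene. Friction and masses are not known exactly. Their poses are not given: they have to be found in the camera images.
- blue_marker: batch marker: loose blue steel foot 180 x 110 x 12 mm (x, y, z), 2 kg, with two blue cheeks that carry a paddle's hinge. Origin: centre of the foot's underside, on the table. x points from the side where the paddle lies at the start (towards the robot, within 20 degrees) to the empty side where it lies when flipped; y along the hinge; z up
- blue_paddle (a joint): paddle of the blue marker: 0 = level on the robot's side, orange face up; pi/2 = upright; pi = level on the far side, green face up (stops at 0 and pi). Starts at 0.05 to 0.35. The hinge is stiff, so the paddle stays where it is left: 0.02 N m of friction plus up to 0.015 N m of weight to overcome
- blue_tail (a point): thumb tail of the blue marker's paddle, a black strip 30 mm wide and 5 mm thick that reaches 44 mm beyond the hinge on the side away from the plate, bent 20 degrees up out of the plate's plane (orange side). This point: 36 mm from the hinge, mid-width, mid-thickness. Pressed down, it raises the paddle. Paddle axes: -x hinge to free edge, y along the hinge, z out of the orange face
- blue_pivot (a point): middle of the blue marker's hinge axis, 70 mm above the table; axes as the marker. The paddle is a plate 6 mm thick, 66 mm wide along the hinge, reaching 82 mm from it. Cheeks: 77 mm between inner faces, 24 mm along x, tops 82 mm above the table. Rest pegs 66 mm high stand 72 mm before and behind the hinge
- yellow_marker: batch marker: loose yellow steel foot 180 x 110 x 12 mm (x, y, z), 2 kg, with two yellow cheeks that carry a paddle's hinge. Origin: centre of the foot's underside, on the table. x points from the side where the paddle lies at the start (towards the robot, within 20 degrees) to the empty side where it lies when flipped; y along the hinge; z up. Same build as the blue one; it must be left alone
- yellow_paddle (a joint): paddle of the yellow marker: 0 = level on the robot's side, orange face up; pi/2 = upright; pi = level on the far side, green face up (stops at 0 and pi). Starts at 0.05 to 0.35. The hinge is stiff, so the paddle stays where it is left: 0.02 N m of friction plus up to 0.015 N m of weight to overcome
- yellow_tail (a point): thumb tail of the yellow marker's paddle, a black strip 30 mm wide and 5 mm thick that reaches 44 mm beyond the hinge on the side away from the plate, bent 20 degrees up out of the plate's plane (orange side). This point: 36 mm from the hinge, mid-width, mid-thickness. Pressed down, it raises the paddle. Paddle axes: -x hinge to free edge, y along the hinge, z out of the orange face
- twig_blue: brown scion twig 39 x 144 x 11 mm lying on the table in front of the blue marker, along its hinge direction; origin under its middle; a bystander
- twig_yellow: brown scion twig 18 x 113 x 12 mm lying on the table in front of the yellow marker; origin under its middle; a bystander
- red_cup: red plastic cup, 70 mm wide, 81 mm high, standing to the right of the markers; origin under its middle; a bystander
- wax_tin_gold: flat round tin with a gold lid, 71 mm wide, 30 mm high, standing to the left of the markers; origin under its middle; a bystander
Things that resemble listed ones, but are neither listed nor needed, are in the scene too. There is more than one size of the blue_marker; the job needs the larger.

How it is judged:
At the end, for the whole second after the job is handed in: The blue marker's paddle lies on the far side, green face up, within 0.15 rad of its end stop and at rest; the yellow marker's paddle still lies orange face up; both markers stand upright within 30 mm of where they stood, and the twigs, cup and tin are within 30 mm of where they were (value of joint blue_paddle above 2.99 rad and value of joint yellow_paddle below 0.75 rad and velocity of joint blue_paddle below 0.1 rad/s and linear speed of blue_marker below 0.02 m/s and angle between each of blue_marker, yellow_marker's own z axis and vertical below 0.05 rad and distance of each of blue_marker, yellow_marker, twig_blue, twig_yellow, red_cup, wax_tin_gold from where it was at the start of the episode below 0.03 m); the robot touches nothing.
It fails at once if a marker is lifted, tipped (over 0.15 rad) or shoved more than 30 mm (height (world z) of any of blue_marker, yellow_marker above 0.012 m or angle between any of blue_marker, yellow_marker's own z axis and vertical above 0.15 rad or distance of any of blue_marker, yellow_marker from where it was at the start of the episode above 0.03 m).
It fails at once if the yellow marker's paddle is turned (its tail moves more than 20 mm) (distance of yellow_tail from where it was at the start of the episode above 0.02 m).
It fails at once if a twig, the cup or the tin is moved more than 30 mm (distance of any of twig_blue, twig_yellow, red_cup, wax_tin_gold from where it was at the start of the episode above 0.03 m).
It fails at once if the blue paddle is gripped or squeezed while it is part-way over (finger force over 30 N) (value of joint blue_paddle between 0.5 and 2.7 rad and contact force between the fingers and blue_marker above 30 N).
It fails at once if the blue marker is pressed with over 70 N (contact force between the fingers and blue_marker above 70 N).
It also fails if it takes over 40 s, if anything falls off the work surface, if the arm or the gripper's body presses on something with over 40 N, if the wrist force passes 120 N, or if a joint passes its speed limit or range.

## Working session

There is one attempt and no reset: what is moved stays moved. The work goes in short steps, Python scripts to look and compute and a tool call to move; the robot and the scene stay as the last step left them, time stands still between calls to the robot, and variables do not carry over. Pictures are saved under pics/ and viewed, at most 10 in all, crops included, and the job is handed in when it is done.

Besides the shell and the picture viewer there is one more tool, called after "Request:" by a JSON object that holds its "api" and its "payload", one argument or row to a line. apply_moves: Moves the arm, as the interface text tells. Its arguments: {"type":"object","properties":{"moves":{"type":"array","items":{"type":"array","items":{"type":"number"}}},"fingers":{"type":"number"},"force":{"type":"number"}},"required":["moves"]}

```bash
mkdir -p pics; cat > h.py <<'E'
import numpy as np, cv2
from rig import env
def cam(n):
    c=env.camera(n); return c
def ray(c,uv,z,T=None):
    T=c["T"] if T is None else T
    d=T[:3,:3]@np.linalg.inv(c["camera_matrix"])@np.array([uv[0],uv[1],1.])
    o=T[:3,3]; return o+d*(z-o[2])/d[2]
def save(n,img): cv2.imwrite("pics/"+n,cv2.cvtColor(img,cv2.COLOR_RGB2BGR))
E
python3 - <<'E'
from h import *
np.set_printoptions(precision=3,suppress=True)
for n in["top","scene"]:
    c=cam(n); save(n+"1.png",c["image"]); print(n,c["T"][:3,3])
    for q,z in[("blue_marker",0),("blue_pivot",.07),("blue_tail",.07),("yellow_marker",0),("yellow_pivot",.07),("yellow_tail",.07),("red_cup",0),("wax_tin_gold",0),("twig_blue",0),("twig_yellow",0)]:
        try:
            for r in env.landmark_of(n,q)[:3]: print(n,q,round(r["confidence"],2),np.round(r["uv"]),ray(c,r["uv"],z))
        except Exception as e: print(q,e)
o=env.get_obs();print(o["time_s"],o["tcp_pos"],o["tcp_rot"])
E
```

```text
top [ 0.336 -0.019  1.369]
top blue_marker 0.85 [440. 244.] [ 0.377 -0.303  0.   ]
top blue_marker 0.75 [270. 190.] [0.538 0.161 0.   ]
top blue_pivot 0.8 [447. 241.] [ 0.381 -0.308  0.07 ]
top blue_pivot 0.64 [264. 184.] [0.544 0.168 0.07 ]
top blue_tail 0.64 [453. 242.] [ 0.377 -0.323  0.07 ]
top blue_tail 0.6 [266. 171.] [0.58  0.162 0.07 ]
top yellow_marker 0.56 [378. 183.] [ 0.551 -0.139  0.   ]
yellow_pivot it knows: blue_marker, blue_pivot, blue_tail, red_cup, twig_blue, twig_yellow, wax_tin_gold, yellow_marker, yellow_tail
top yellow_tail 0.7 [382. 169.] [ 0.575 -0.147  0.07 ]
top red_cup 0.88 [454. 192.] [ 0.517 -0.351  0.   ]
top wax_tin_gold 0.65 [202. 228.] [0.437 0.353 0.   ]
top twig_blue 0.71 [262. 237.] [0.408 0.187 0.   ]
top twig_blue 0.29 [263. 185.] [0.553 0.181 0.   ]
top twig_yellow 0.72 [266. 190.] [0.538 0.172 0.   ]
top twig_yellow 0.67 [365. 228.] [ 0.424 -0.1    0.   ]
scene [0.001 0.671 0.998]
scene blue_marker 0.86 [274. 243.] [0.547 0.158 0.   ]
scene blue_marker 0.6 [408. 176.] [ 0.38  -0.306  0.   ]
scene blue_marker 0.59 [254. 315.] [0.441 0.353 0.   
[... 158 characters left out ...]
0.07 ]
scene blue_tail 0.77 [415. 159.] [ 0.374 -0.315  0.07 ]
scene blue_tail 0.63 [305. 281.] [0.373 0.232 0.07 ]
scene yellow_marker 0.69 [334. 184.] [ 0.55  -0.132 -0.   ]
scene yellow_marker 0.68 [306. 279.] [0.402 0.193 0.   ]
yellow_pivot it knows: blue_marker, blue_pivot, blue_tail, red_cup, twig_blue, twig_yellow, wax_tin_gold, yellow_marker, yellow_tail
scene yellow_tail 0.67 [327. 161.] [ 0.584 -0.143  0.07 ]
scene red_cup 0.73 [377. 148.] [ 0.532 -0.36   0.   ]
scene wax_tin_gold 0.77 [253. 318.] [0.437 0.36  0.   ]
scene twig_blue 0.59 [306. 279.] [0.403 0.194 0.   ]
scene twig_yellow 0.5 [363. 208.] [ 0.42  -0.104  0.   ]
1.0 [ 0.243 -0.576  0.231] [ 0.     0.98   0.199 -0.   ]
```

View pics/top1.png

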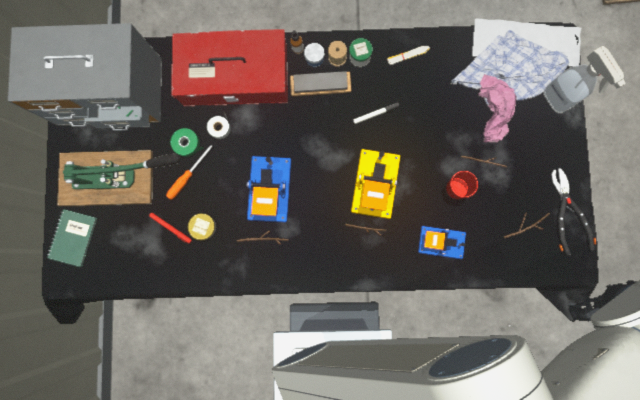

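View pics/scene1.png

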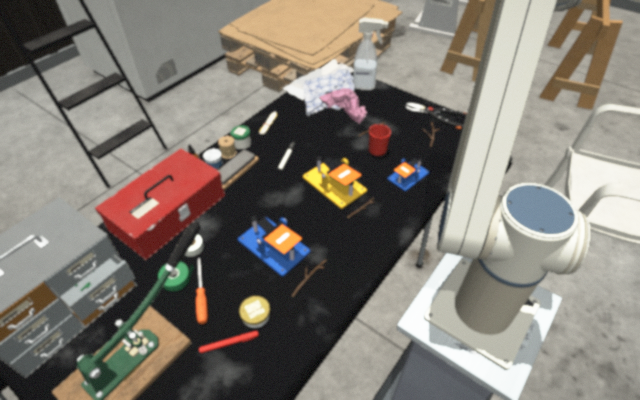

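Two blue markers: top image (269,188), foot about 40x65 px, and (442,242), foot about 45x30 px. The first is the larger, has twig_blue in front and paddle towards the robot, so it fits. I'll confirm it in an enlarged crop.

```bash
python3 - <<'E'
from h import *
np.set_printoptions(precision=4,suppress=True)
c=cam("top"); im=c["image"]
a=cv2.resize(im[140:230,225:315],(400,400),interpolation=cv2.INTER_CUBIC);b=cv2.resize(im[195:285,397:487],(400,400),interpolation=cv2.INTER_CUBIC)
save("crop.png",np.hstack([a,b]))
hsv=cv2.cvtColor(im,cv2.COLOR_RGB2HSV)
m=((hsv[...,0]>100)&(hsv[...,0]<125)&(hsv[...,1]>150)&(hsv[...,2]>80)).astype(np.uint8)
for x0,x1,y0,y1 in[(230,310,145,230),(400,480,210,275)]:
    ys,xs=np.nonzero(m[y0:y1,x0:x1]); P=np.array([ray(c,(x+x0,y+y0),.012)[:2] for x,y in zip(xs,ys)],np.float32)
    r=cv2.minAreaRect(P*1000); print(r, cv2.boxPoints(r))
E
```

```text
((542.2377319335938, 164.6307830810547), (112.22637939453125, 179.63223266601562), 85.01030731201172) [[447.8815 116.5421]
 [626.8329 100.9184]
 [636.594  212.7194]
 [457.6425 228.3432]]
((380.7655029296875, -306.1631164550781), (120.97795867919922, 74.34312438964844), 80.2691879272461) [[ 333.9049 -359.4991]
 [ 407.1785 -372.0645]
 [ 427.6261 -252.8271]
 [ 354.3525 -240.2617]]
```

View pics/crop.png

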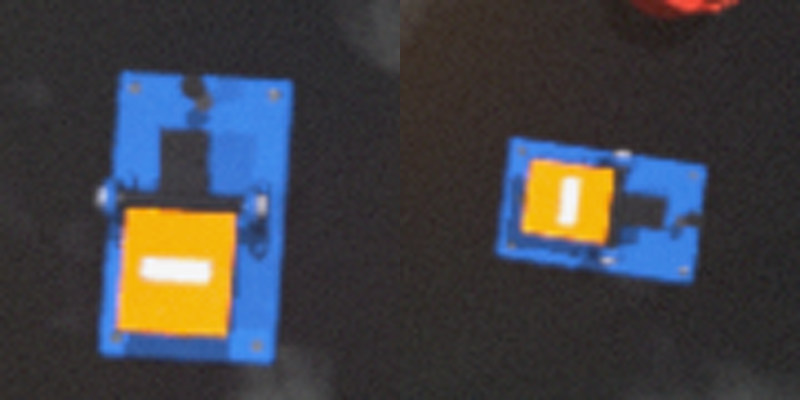

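The crop confirms it: the left marker (top 269,188) has a measured foot of 180x112 mm, against about 121x74 mm for the right one. The large marker's yaw is about -5° and its pivot is near (0.542, 0.166). Next I shut the fingers and turn the tool to line up with it.

Request:
{"api": "apply_moves", "payload": {
  "moves": [
    [0,0,0,0,0,0.122],
    [0,0,0,0,0,0.122],
    [0,0,0,0,0,0.122],
    [0,0,0,0,0,0.122],
    [0.011,-0.032,0,0,0,0],
    [0.011,-0.032,0,0,0,0],
    [0.011,-0.032,0,0,0,0],
    [0.011,-0.032,0,0,0,0]
  ],
  "fingers": 0,
  "force": 20
}}

```text
time_s: 1.72
tcp_pos: [0.2986, -0.4508, 0.2312]
tcp_rot: [-0.0, 0.999, -0.044, -0.0]
contact_force: [0.0, -0.0, -0.8]
finger_gap: -0.003
gripper_force: 0.0
```

Request:
{"api": "apply_moves", "payload": {
  "moves": [
    [0.011,-0.032,0,0,0,0],
    [0.011,-0.032,0,0,0,0],
    [0.011,-0.032,0,0,0,0],
    [0.011,-0.032,0,0,0,0],
    [0.011,-0.032,0,0,0,0],
    [0.011,-0.032,0,0,0,0],
    [0.011,-0.032,0,0,0,0],
    [0.011,-0.032,0,0,0,0]
  ]
}}

```text
time_s: 2.38
tcp_pos: [0.4091, -0.2033, 0.2316]
tcp_rot: [0.0, 0.999, -0.044, 0.0]
contact_force: [0.4, -0.3, -0.5]
finger_gap: -0.0
gripper_force: 0.0
```

Request:
{"api": "apply_moves", "payload": {
  "moves": [
    [0.011,-0.032,0,0,0,0],
    [0.011,-0.032,0,0,0,0],
    [0.011,-0.032,0,0,0,0],
    [0.011,-0.032,0,0,0,0],
    [0.011,-0.032,0,0,0,0],
    [0.011,-0.032,0,0,0,0],
    [0.011,-0.032,0,0,0,0],
    [0.011,-0.032,0,0,0,0]
  ]
}}

```text
time_s: 3.05
tcp_pos: [0.5193, 0.0442, 0.2315]
tcp_rot: [0.0, 0.999, -0.044, 0.0]
contact_force: [1.1, 0.1, 0.3]
finger_gap: -0.001
gripper_force: 0.0
```

Request:
{"api": "apply_moves", "payload": {
  "moves": [
    [0.004,-0.03,0,0,0,0],
    [0.004,-0.03,0,0,0,0],
    [0.004,-0.03,0,0,0,0],
    [0.004,-0.033,0,0,0,0],
    [0,0,0,0,0,0],
    [0,0,0,0,0,0]
  ]
}}

```text
time_s: 3.55
tcp_pos: [0.5456, 0.1649, 0.2312]
tcp_rot: [0.0, 0.999, -0.043, -0.0]
contact_force: [0.6, 0.3, -0.6]
finger_gap: -0.001
gripper_force: 0.0
```

```bash
cat >> h.py <<'E'
from scipy.spatial.transform import Rotation as R
def wrist():
    o=env.get_obs(); c=env.camera("wrist"); T=np.eye(4); T[:3,3]=o["tcp_pos"]; T[:3,:3]=R.from_quat(o["tcp_rot"],scalar_first=True).as_matrix()
    c["T"]=T@c["hand_eye"]; return c
E
python3 - <<'E'
from h import *
np.set_printoptions(precision=4,suppress=True)
c=wrist(); save("w1.png",c["image"])
print(env.get_obs()["tcp_pos"],c["T"])
for q,z in[("blue_marker",0),("blue_pivot",.07),("blue_tail",.078)]:
    for r in env.landmark_of("wrist",q)[:2]: print(q,round(r["confidence"],2),np.round(r["uv"]),ray(c,r["uv"],z))
E
```

```text
[0.5452 0.1637 0.2311] [[-0.0849 -0.954  -0.2875  0.619 ]
 [-0.9964  0.0815  0.0239  0.158 ]
 [ 0.0006  0.2885 -0.9575  0.3731]
 [ 0.      0.      0.      1.    ]]
blue_marker 0.62 [320. 171.] [0.5432 0.1653 0.    ]
blue_pivot 0.78 [322. 185.] [0.5415 0.1634 0.07  ]
blue_tail 0.65 [321. 153.] [0.5777 0.1608 0.078 ]
```

View pics/w1.png

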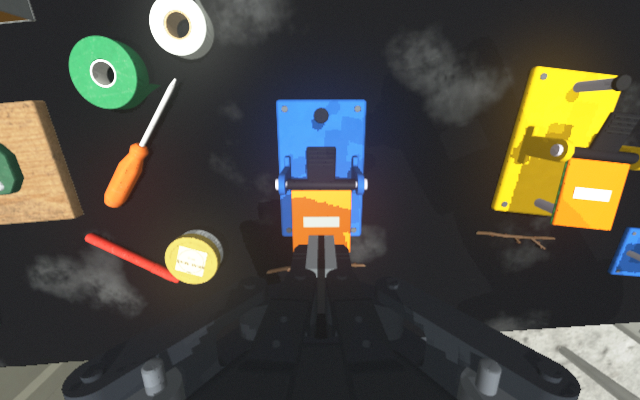

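The wrist view shows the pivot at (322,185), world (0.5415, 0.1635), and the tail at (321,153). Both match the earlier estimates. Now I move above the tail and press it down.

Request:
{"api": "apply_moves", "payload": {
  "moves": [
    [0.019,0,0.01,0,0,0],
    [0.018,0,0.02,0,0,0],
    [0,0,0.03,0,0,0],
    [0,0,0.03,0,0,0],
    [0,0,0.025,0,0,0],
    [0,0,0.015,0,0,0],
    [0,0,0,0,0,0]
  ]
}}

```text
time_s: 4.33
tcp_pos: [0.58, 0.1583, 0.0979]
tcp_rot: [0.001, 0.999, -0.045, -0.003]
contact_force: [-0.7, 0.7, 0.9]
finger_gap: 0.004
gripper_force: 0.0
```

Request:
{"api": "apply_moves", "payload": {
  "moves": [
    [0,0,0.007,0,0,0],
    [0,0,0.007,0,0,0],
    [0,0,0.007,0,0,0],
    [0,0,0.007,0,0,0],
    [0,0,0,0,0,0]
  ]
}}

```text
time_s: 4.75
tcp_pos: [0.5821, 0.1602, 0.0726]
tcp_rot: [0.0, 0.999, -0.044, -0.0]
contact_force: [0.4, 0.1, 0.2]
finger_gap: -0.001
gripper_force: 0.0
```

Continuing down to z≈0.046, easing 3 mm back towards the hinge.

Request:
{"api": "apply_moves", "payload": {
  "moves": [
    [0,0,0.005,0,0,0],
    [0,0,0.005,0,0,0],
    [-0.001,0,0.005,0,0,0],
    [-0.001,0,0.005,0,0,0],
    [-0.001,0,0.005,0,0,0],
    [0,0,0.001,0,0,0],
    [0,0,0,0,0,0]
  ]
}}

```text
time_s: 5.33
tcp_pos: [0.579, 0.1605, 0.0467]
tcp_rot: [0.0, 0.999, -0.044, -0.0]
contact_force: [0.2, 0.4, -0.4]
finger_gap: 0.001
gripper_force: 0.0
```

```bash
python3 - <<'E'
from h import *
c=cam("scene"); a=cv2.resize(c["image"][190:290,210:335],None,fx=4,fy=4,interpolation=cv2.INTER_CUBIC)
save("s2.png",a)
E
```

```text
(no output)
```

View pics/s2.png

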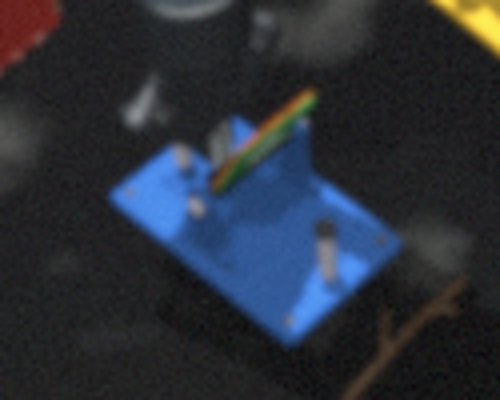

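The paddle is now seen nearly edge-on (crop 215,188 to 315,95). That viewing direction puts it at about 60°, with the green side just showing. I retreat up, pass over it and come down on the robot side.

Request:
{"api": "apply_moves", "payload": {
  "moves": [
    [0,0,-0.02,0,0,0],
    [0,0,-0.035,0,0,0],
    [0,0,-0.04,0,0,0],
    [0,0,-0.04,0,0,0],
    [0,0,-0.035,0,0,0],
    [0,0,0,0,0,0]
  ]
}}

```text
time_s: 5.88
tcp_pos: [0.5837, 0.1616, 0.2255]
tcp_rot: [-0.002, 0.999, -0.044, 0.006]
contact_force: [1.8, 0.5, -0.0]
finger_gap: -0.0
gripper_force: 0.0
```

Request:
{"api": "apply_moves", "payload": {
  "moves": [
    [-0.03,0,0,0,0,0],
    [-0.03,0,0,0,0,0],
    [-0.03,0,0,0,0,0],
    [-0.035,0,0,0,0,0],
    [0,0,0.03,0,0,0],
    [0,0,0.035,0,0,0],
    [0,0,0.035,0,0,0],
    [0,0,0,0,0,0]
  ]
}}

```text
time_s: 6.55
tcp_pos: [0.451, 0.1703, 0.1125]
tcp_rot: [0.002, 0.999, -0.044, -0.004]
contact_force: [-0.2, -0.7, -0.6]
finger_gap: 0.003
gripper_force: 0.0
```

```bash
python3 - <<'E'
from h import *
c=cam("scene"); a=cv2.resize(c["image"][170:290,210:335],None,fx=4,fy=4,interpolation=cv2.INTER_CUBIC)
save("s3.png",a); print(env.get_obs()["tcp_pos"])
E
```

```text
[0.45252473 0.17076909 0.11501832]
```

View pics/s3.png

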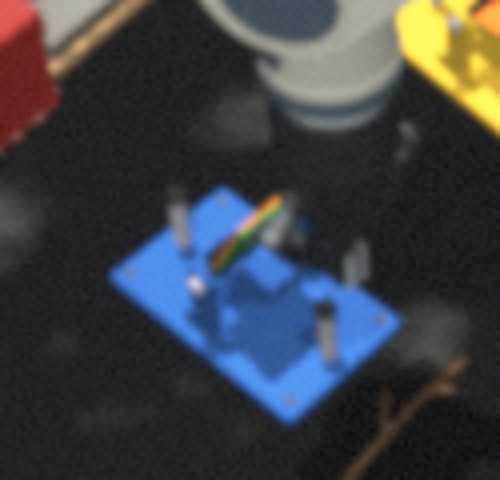

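The fingertip is now on the robot side (crop 355,260) and the paddle stays at about 60°. I push it in +x, over the hinge.

Request:
{"api": "apply_moves", "payload": {
  "moves": [
    [0.012,0,0,0,0,0],
    [0.012,0,0,0,0,0],
    [0.01,0,0,0,0,0],
    [0.01,0,0,0,0,0],
    [0.01,0,0,0,0,0],
    [0.01,0,0,0,0,0],
    [0.01,0,0,0,0,0]
  ]
}}

```text
time_s: 7.18
tcp_pos: [0.5299, 0.1649, 0.1177]
tcp_rot: [-0.0, 0.999, -0.044, 0.0]
contact_force: [-1.1, 0.6, -0.0]
finger_gap: -0.0
gripper_force: 0.3
```

Request:
{"api": "apply_moves", "payload": {
  "moves": [
    [0.009,0,0,0,0,0],
    [0.009,0,0,0,0,0],
    [0.008,0,0,0,0,0],
    [0.009,0,0,0,0,0],
    [0.009,0,0,0,0,0],
    [0,0,0,0,0,0]
  ]
}}

```text
time_s: 7.68
tcp_pos: [0.5746, 0.1612, 0.1175]
tcp_rot: [-0.0, 0.999, -0.044, 0.001]
contact_force: [-0.3, -1.2, -0.2]
finger_gap: -0.002
gripper_force: 0.0
```

Request:
{"api": "apply_moves", "payload": {
  "moves": [
    [0.004,0,0.008,0,0,0],
    [0.003,0,0.007,0,0,0],
    [0.003,0,0.005,0,0,0],
    [0.003,0,0.004,0,0,0],
    [0.003,0,0.005,0,0,0],
    [0.003,0,0.005,0,0,0],
    [0.002,0,0.003,0,0,0],
    [0,0,0,0,0,0]
  ]
}}

```text
time_s: 8.35
tcp_pos: [0.5934, 0.1592, 0.0795]
tcp_rot: [0.0, 0.999, -0.044, -0.0]
contact_force: [-0.7, 0.4, 0.1]
finger_gap: 0.001
gripper_force: 0.0
```

Request:
{"api": "apply_moves", "payload": {
  "moves": [
    [0.001,0,0.003,0,0,0],
    [0.001,0,0.002,0,0,0],
    [0,0,0.002,0,0,0],
    [0,0,0,0,0,0]
  ]
}}

```text
time_s: 8.68
tcp_pos: [0.5955, 0.1592, 0.0732]
tcp_rot: [-0.0, 0.999, -0.044, 0.0]
contact_force: [-0.7, -0.0, 0.0]
finger_gap: 0.003
gripper_force: 0.0
```

Request:
{"api": "apply_moves", "payload": {
  "moves": [
    [0,0,0.001,0,0,0],
    [0,0,0.001,0,0,0],
    [0,0,0,0,0,0]
  ]
}}

```text
time_s: 8.93
tcp_pos: [0.5956, 0.1593, 0.0727]
tcp_rot: [-0.0, 0.999, -0.044, 0.0]
contact_force: [-3.1, -0.1, 11.5]
finger_gap: -0.004
gripper_force: 5.4
```

The force rises to 11.5 N at z=0.0727, so the paddle is at its end stop (face at 73 mm). I retreat straight up and check.

Request:
{"api": "apply_moves", "payload": {
  "moves": [
    [0,0,-0.005,0,0,0],
    [0,0,-0.02,0,0,0],
    [0,0,-0.035,0,0,0],
    [0,0,-0.04,0,0,0],
    [0,0,-0.04,0,0,0],
    [-0.03,0,-0.02,0,0,0],
    [-0.03,0,0,0,0,0],
    [0,0,0,0,0,0]
  ]
}}

```text
time_s: 9.6
tcp_pos: [0.5315, 0.1645, 0.2327]
tcp_rot: [-0.0, 0.999, -0.044, -0.001]
contact_force: [-0.5, -0.6, -1.4]
finger_gap: -0.001
gripper_force: 0.0
```

```bash
python3 - <<'E'
from h import *
c=wrist(); s=cam("scene"); a=cv2.resize(s["image"][170:290,210:360],(600,480),interpolation=cv2.INTER_CUBIC)
b=cv2.resize(c["image"],(800,500))[:480,200:400]
save("s4.png",np.hstack([a,c["image"][60:300,270:370].repeat(2,0).repeat(2,1)]))
for r in env.landmark_of("wrist","blue_marker")[:1]: print(r["confidence"],ray(c,r["uv"],0))
E
```

```text
0.63 [0.54397468 0.16289631 0.        ]
```

View pics/s4.png

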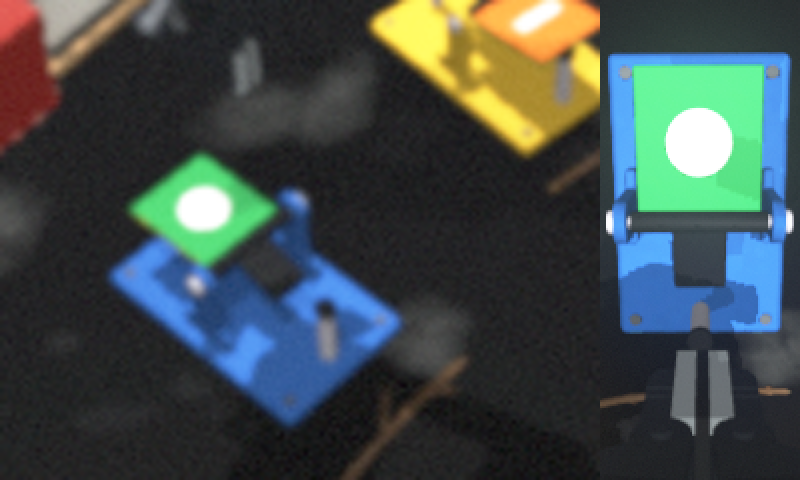

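The paddle lies flat, green face up, on the far side (crop 203,208). The marker hasn't shifted and the yellow paddle still shows orange.

```bash
python3 -c "
from rig import env
print(env.hand_in())"
```

```text
the job is handed in; nothing more can be done
None
```

The larger blue marker's paddle now lies flat on the far side with its green face up. The marker stayed within about 2 mm of where it stood, nothing else was touched, and the job was handed in at about 10 s; no verdict came back.

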